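# Finish the crosswise pile on the suction table and hold the suction gate open

### The job

Finish the half-built pile of sanded slats on the suction table so that air can be drawn through it: lay one of the loose slats across the open end of the second layer, opposite the cross slat already there, then lay the other two as a third layer straight above the two bottom slats, without shifting the slats already laid or disturbing the other things on the bench. Then pull the spring-closed suction gate out by its bow handle until its pointer stands over the index clip on the rail. Finish while still holding the gate there with the fingers on the handle: the program ends holding, since the gate springs shut when let go.

Things in the scene. Friction and masses are not known exactly. Their poses are not given: they have to be found in the camera images.
- base1_c (a point): bottom-layer slat of the half-built pile, already lying on the grille: hardwood slat 180 x 32 x 18 mm, 75 g; this point is its centre (half-way up); its x axis runs along its length, y across, z up (either end and either face may be taken as front). Its partner lies 110 mm to its -y side.
- base2_c (a point): the other bottom-layer slat, parallel to the first (nearly), centres 110 mm apart: hardwood slat 180 x 32 x 18 mm, 75 g; this point is its centre (half-way up); its x axis runs along its length, y across, z up (either end and either face may be taken as front)
- cross1_c (a point): the one slat already laid across both bottom slats (second layer), its centre line 55 mm from the pile's middle. The open place is its mirror, 55 mm from the middle at the other end of the bottom slats, 110 mm from this slat. Slat 180 x 32 x 18 mm; this point is its centre, x axis along its length.
- gap (a point): the open place in the second layer: where the centre of the slat that is missing there belongs, 27 mm above the grille. A point fixed to the first bottom slat (base1), 55 mm towards its -x and 55 mm towards its -y from its centre; x along that bottom slat, so the missing slat lies along y.
- loose1_c (a point): loose slat lying flat on the bench, to be stacked (the three loose slats are alike): hardwood slat 180 x 32 x 18 mm, 75 g; this point is its centre (half-way up); its x axis runs along its length, y across, z up (either end and either face may be taken as front)
- loose2_c (a point): loose slat lying flat on the bench: hardwood slat 180 x 32 x 18 mm, 75 g; this point is its centre (half-way up); its x axis runs along its length, y across, z up (either end and either face may be taken as front)
- loose3_c (a point): loose slat lying flat on the bench: hardwood slat 180 x 32 x 18 mm, 75 g; this point is its centre (half-way up); its x axis runs along its length, y across, z up (either end and either face may be taken as front)
- grille (a point): centre of the suction table's flat slotted top, 90 mm above the bench; the grey steel box is 340 mm (its x) x 280 mm (its y) x 90 mm; x and y of this frame are the box's. The gate and its aluminium duct stand at its -y side, the duct then bends away to +x.
- gate (a joint): how far the gate slide is pulled out, in m: 0 shut (start), 0.085 its end stop. It slides straight and level along the -x direction of the suction table (of grille). Two springs pull it shut: 5 N when shut, 13 N at 70 mm out.
- handle (a point): middle of the gate's bow handle: a level round bar 12 mm thick, 90 mm long along its y, 90 mm above the bench. End arms join it to an upright plate 50 mm behind (+x), top 115 mm high; free space 44 mm between bar and plate, 78 mm between arms, open above and below; frame and spring tubes lie further +x, below 115 mm. Rail 64 mm to -y (74 mm high), box side 65 mm to +y.
- pointer (a point): the gate's pointer above the index rail: a 6 mm wide steel finger on the -y end of the slide's plate; moves with the gate. x, y, z as grille.
- clip: the mark: index clip, a dark 16 mm wide, 30 mm long saddle with a thumbscrew clamped on the rail beside the slide. Origin at the middle of its width, 5.5 mm below the pointer's underside; its x lies along the travel (-x = outwards). The pointer starts 40 to 70 mm to its +x side and must be brought over it.
- offcut: bystander among the loose slats: a shorter, wider, thicker piece of darker wood, 115 x 46 x 26 mm; origin under its centre
- sander: bystander: sanding block with cork foot, 115 x 65 x 34 mm; origin under its centre
- brush: bystander: bench brush lying on the bench
- screwdriver: bystander: screwdriver lying on the bench
- tin: bystander: upright tin, 70 mm across, 110 mm high
- glue: bystander: upright bottle, 64 mm across, 180 mm high
Things that resemble listed ones, but are neither listed nor needed, are in the scene too. Leave any black look-alike of the part that bears loose1_c alone.

How it is judged:
On the way, in this order (a step that is already met when the one before it is completed fails the run):
1. a loose slat lies across the open end of the second layer, let go, the gate still shut (((horizontal distance between loose1_c and gap below 0.02 m and height (world z) of loose1_c between 0.112 and 0.122 m and angle between the x axis of loose1_c and the y axis of base1_c, either way round below 0.2 rad and angle between loose1_c's own z axis and vertical below 0.1 rad) or (horizontal distance between loose2_c and gap below 0.02 m and height (world z) of loose2_c between 0.112 and 0.122 m and angle between the x axis of loose2_c and the y axis of base1_c, either way round below 0.2 rad and angle between loose2_c's own z axis and vertical below 0.1 rad) or (horizontal distance between loose3_c and gap below 0.02 m and height (world z) of loose3_c between 0.112 and 0.122 m and angle between the x axis of loose3_c and the y axis of base1_c, either way round below 0.2 rad and angle between loose3_c's own z axis and vertical below 0.1 rad)) and contact force between the fingers and loose1 below 0.1 N and contact force between the fingers and loose2 below 0.1 N and contact force between the fingers and loose3 below 0.1 N and distance of each of base1_c, base2_c, cross1_c from where it was at the start of the episode below 0.02 m and value of joint gate below 0.005 m), for 0.2 s.
2. the other two lie as a third layer above the bottom slats, let go, the gate still shut (all of step 1 and ((horizontal distance between loose1_c and base1_c below 0.02 m and height (world z) of loose1_c between 0.13 and 0.14 m and angle between the x axis of loose1_c and the x axis of base1_c, either way round below 0.2 rad and angle between loose1_c's own z axis and vertical below 0.1 rad) or (horizontal distance between loose2_c and base1_c below 0.02 m and height (world z) of loose2_c between 0.13 and 0.14 m and angle between the x axis of loose2_c and the x axis of base1_c, either way round below 0.2 rad and angle between loose2_c's own z axis and vertical below 0.1 rad) or (horizontal distance between loose3_c and base1_c below 0.02 m and height (world z) of loose3_c between 0.13 and 0.14 m and angle between the x axis of loose3_c and the x axis of base1_c, either way round below 0.2 rad and angle between loose3_c's own z axis and vertical below 0.1 rad)) and ((horizontal distance between loose1_c and base2_c below 0.02 m and height (world z) of loose1_c between 0.13 and 0.14 m and angle between the x axis of loose1_c and the x axis of base2_c, either way round below 0.2 rad and angle between loose1_c's own z axis and vertical below 0.1 rad) or (horizontal distance between loose2_c and base2_c below 0.02 m and height (world z) of loose2_c between 0.13 and 0.14 m and angle between the x axis of loose2_c and the x axis of base2_c, either way round below 0.2 rad and angle between loose2_c's own z axis and vertical below 0.1 rad) or (horizontal distance between loose3_c and base2_c below 0.02 m and height (world z) of loose3_c between 0.13 and 0.14 m and angle between the x axis of loose3_c and the x axis of base2_c, either way round below 0.2 rad and angle between loose3_c's own z axis and vertical below 0.1 rad))), for 0.2 s.
3. the gate is pulled out to the clip and held by the fingers (x of pointer in the frame of clip between -0.008 and 0.008 m and contact force between the fingers and gate above 3 N), for 0.2 s.
At the end, for the whole second after the job is handed in: The loose slats lie flat, one in the open second-layer place and one above each bottom slat (within 20 mm, 0.2 rad); the laid slats moved under 20 mm; the gate is still, its pointer within 8 mm of the clip's middle, held by the fingers with over 3 N (all of step 3 and ((horizontal distance between loose1_c and gap below 0.02 m and height (world z) of loose1_c between 0.112 and 0.122 m and angle between the x axis of loose1_c and the y axis of base1_c, either way round below 0.2 rad and angle between loose1_c's own z axis and vertical below 0.1 rad) or (horizontal distance between loose2_c and gap below 0.02 m and height (world z) of loose2_c between 0.112 and 0.122 m and angle between the x axis of loose2_c and the y axis of base1_c, either way round below 0.2 rad and angle between loose2_c's own z axis and vertical below 0.1 rad) or (horizontal distance between loose3_c and gap below 0.02 m and height (world z) of loose3_c between 0.112 and 0.122 m and angle between the x axis of loose3_c and the y axis of base1_c, either way round below 0.2 rad and angle between loose3_c's own z axis and vertical below 0.1 rad)) and ((horizontal distance between loose1_c and base1_c below 0.02 m and height (world z) of loose1_c between 0.13 and 0.14 m and angle between the x axis of loose1_c and the x axis of base1_c, either way round below 0.2 rad and angle between loose1_c's own z axis and vertical below 0.1 rad) or (horizontal distance between loose2_c and base1_c below 0.02 m and height (world z) of loose2_c between 0.13 and 0.14 m and angle between the x axis of loose2_c and the x axis of base1_c, either way round below 0.2 rad and angle between loose2_c's own z axis and vertical below 0.1 rad) or (horizontal distance between loose3_c and base1_c below 0.02 m and height (world z) of loose3_c between 0.13 and 0.14 m and angle between the x axis of loose3_c and the x axis of base1_c, either way round below 0.2 rad and angle between loose3_c's own z axis and vertical below 0.1 rad)) and ((horizontal distance between loose1_c and base2_c below 0.02 m and height (world z) of loose1_c between 0.13 and 0.14 m and angle between the x axis of loose1_c and the x axis of base2_c, either way round below 0.2 rad and angle between loose1_c's own z axis and vertical below 0.1 rad) or (horizontal distance between loose2_c and base2_c below 0.02 m and height (world z) of loose2_c between 0.13 and 0.14 m and angle between the x axis of loose2_c and the x axis of base2_c, either way round below 0.2 rad and angle between loose2_c's own z axis and vertical below 0.1 rad) or (horizontal distance between loose3_c and base2_c below 0.02 m and height (world z) of loose3_c between 0.13 and 0.14 m and angle between the x axis of loose3_c and the x axis of base2_c, either way round below 0.2 rad and angle between loose3_c's own z axis and vertical below 0.1 rad)) and distance of each of base1_c, base2_c, cross1_c from where it was at the start of the episode below 0.02 m and velocity of joint gate between -0.02 and 0.02 m/s); the arm keeps its last pose, push and grip.
It fails at once if a bystander on the bench is shifted by more than 30 mm (distance of any of offcut, sander, brush, screwdriver, tin, glue from where it was at the start of the episode above 0.03 m).
It also fails if it takes over 66 s, if anything falls off the work surface, if the arm or the gripper's body presses on something with over 40 N, if the wrist force passes 120 N, or if a joint passes its speed limit or range.

### The arm

A 6-joint arm with a two-finger parallel gripper is mounted at the origin on the work surface. World frame = base frame: x ahead of the robot, y to its left, z up, the work surface at z = 0. Lengths are in m, angles in rad, forces in N, time in s.
With the tool pointing down it reaches from about 0.25 to 0.85 m from the base axis. Payload 12.5 kg.
Tool frame: the origin (TCP) lies midway between the tips of the shut fingers; the grasp point (between the pads) lies 19 mm behind it; z points along the fingers, y is the line along which they close (so a half turn about z gives the same grasp; the last joint's range is limited). The gripper opens to 93 mm and grips with 3 to 60 N. Pads are 15 mm wide; open, the fingers measure 128 mm over their backs; the gripper's body (75 mm by 188 mm) begins 65 mm behind the grasp point.
Start: joints at [-1.202, 0.351, 1.652, -0, 1.139, -0.085], TCP at [0.241, -0.494, 0.219] pointing down, gripper open.
Joint ranges: [-2.75, 2.75], [-0.79, 2.1], [0.01, 2.65], [-1.57, 4.71], [0.07, 3.14], [-2.87, 2.87]. Speed limits (rad/s): [2.22, 2.22, 2.79, 3.14, 3.14, 3.14].

### API

Orientations are given as [roll, pitch, yaw] about the fixed x, y, z axes, in that order (R = Rz(yaw) Ry(pitch) Rx(roll)).
In Python, from station import ctrl gives the robot as it stands.
- The arm moves only by the tool drive_tool, never from a script. Its argument "moves" is a list of rows, each a list of 5 numbers: the finger opening in m, from 0 to 0.093, then the shift along the tool's x, y, z in m, then the turn about the tool's z in rad. In form: [[gripper, tx, ty, tz, roll], ...]. A call has 1 to 12 rows; each row shifts and turns the commanded pose from where the row before left it, along the tool's axes as they then stand; what a row does not reach is not made up. A row lasts 1/10 s, in which the tool goes at most 50 mm and 8.59 degrees, less where a joint would pass 70% of its speed; a pose out of reach is approached as far as the arm can. A call is refused whole if a number of a shift passes 0.05 or a number of a turn 0.15, either way. A call with a gripper value outside its range is refused whole. The fingers move at their own pace and stop on an object; "newtons" is the grip in N (left out, the last holds). Time passes only in rows, so rows that do not move let the fingers close. It gives the time, the measured TCP pose, the force, the opening and the grip force at its end, in the units of the state.
- ctrl.get_obs(): the state, without advancing time (a new reading comes with each control period).
- ctrl.grab_frame(name): name is "side" or "top" or "wrist"; returns the picture (384x512x3 uint8, red, green, blue); there is no depth.
- ctrl.calibration(name): a dict with "K" (3x3 intrinsics, pixels), "R" (3x3) and "t" (3): a world point X has camera coordinates R X + t. Camera axes: x right, y down, z forward; pixel columns grow to the right and rows downward; lengths in m; the calibration is good to about 2 mm. A picture is of the moment at which its call begins: read the wrist's pose just before it. calibration takes no time and is no camera call; for the wrist camera it gives the pose at the moment of the call.
- ctrl.job_done(): hands the job in; it is judged then, once.
The state is a dict: "t": time; "joints": joint angles; "dq": joint speeds; "effort": joint torques, N m; "tcp_pos": TCP position; "eef_rot": TCP orientation; "force": force on the tool from outside, world axes, zero at the start; "moment": the same for the moment, N m; "width": finger opening in m; "finger_force": force on a finger pad.
Only numpy, scipy, OpenCV 4.12 (cv2) and the standard library are available. Lean on these libraries where they do the work, as an engineer would, in place of code of your own. Each camera call takes 0.05 s, during which the arm holds its last target. There are 200 camera calls.

## Working session

There is one attempt and no reset: what is moved stays moved. The work goes in short steps, Python scripts to look and compute and a tool call to move; the robot and the scene stay as the last step left them, time stands still between calls to the robot, and variables do not carry over. Pictures are saved under pics/ and viewed, at most 10 in all, crops included, and the job is handed in when it is done.

Besides the shell and the picture viewer there is one more tool, called after "Call:" as a command line: name --pt "numbers of a row" for each row, then --argument value for the rest. drive_tool: Moves the arm, as the interface text tells. Its arguments: {"type":"object","properties":{"moves":{"type":"array"},"newtons":{"type":"number"}},"required":["moves"]}

```bash
mkdir -p pics; cat > h.py <<'E'
import numpy as np, cv2
from station import ctrl
def save(n,f):
    im=ctrl.grab_frame(n); cv2.imwrite('pics/'+f,im[:,:,::-1]); return im
def ray(n,u,v,z,c=None):
    c=c or ctrl.calibration(n); K,R,t=map(np.array,(c['K'],c['R'],c['t']))
    d=R.T@np.linalg.solve(K,[u,v,1.]); o=-R.T@t
    return o+d*(z-o[2])/d[2]
def proj(n,X,c=None):
    c=c or ctrl.calibration(n); p=np.array(c['K'])@(np.array(c['R'])@np.array(X)+np.array(c['t'])); return p[:2]/p[2]
E
python3 - <<'E'
from h import *
a=save('top','top0.png'); b=save('side','side0.png')
cv2.imwrite('pics/top0b.png',cv2.resize(a[:,:,::-1],(800,600),interpolation=cv2.INTER_CUBIC))
cv2.imwrite('pics/side0b.png',cv2.resize(b[:,:,::-1],(800,600),interpolation=cv2.INTER_CUBIC))
for n in('top','side'):
    c=ctrl.calibration(n);print(n,-np.array(c['R']).T@np.array(c['t']),c)
print(ctrl.get_obs())
E
```

```text
top [0.39091551 0.02143862 1.31701437] {'K': array([[433.45819447,   0.        , 249.79218885],
       [  0.        , 433.45819447, 189.61698275],
       [  0.        ,   0.        ,   1.        ]]), 'R': array([[-2.45441113e-02, -9.99697851e-01, -1.33926409e-03],
       [-9.97417723e-01,  2.45785339e-02, -6.74817147e-02],
       [ 6.74942424e-02, -3.20472981e-04, -9.97719612e-01]]), 't': array([0.03279064, 0.47825352, 1.28763339])}
side [0.15705272 0.8034162  1.10050461] {'K': array([[463.40356058,   0.        , 256.24233758],
       [  0.        , 463.40356058, 193.92354385],
       [  0.        ,   0.        ,   1.        ]]), 'R': array([[-0.93179324, -0.36258653, -0.01709851],
       [-0.26317261,  0.70725626, -0.65614691],
       [ 0.25000306, -0.6068934 , -0.75443944]]), 't': array([0.45646554, 0.19520354, 1.27858841])}
{'t': 0.1, 'joints': array([-1.20160839e+00,  3.51184650e-01,  1.65233904e+00, -1.44142771e-05,
        1.13912722e+00, -8.46331202e-02]), 'dq': array([-0.00100485, -0.00311818, -0.00281616,  0.00038537, -0.00106473,
        0.00147335]), 'effort': array([-4.08822034e-04, -4.98027420e+01, -2.85706562e+01,  6.99820882e-02,
        2.38864089e-02, -6.70315012e-05]), 'tcp_pos': array([ 0.2410131 , -0.49403737,  0.21816202]), 'eef_rot': array([-3.14053708e+00, -7.64175327e-05,  4.53827056e-01]), 'force': array([-1.20242679, -0.12333405, -0.83890937]), 'moment': array([-0.01362237,  0.01213575, -0.02506458]), 'finger_force': 0.0, 'width': 0.0931209459491771}
```

View pics/top0b.png

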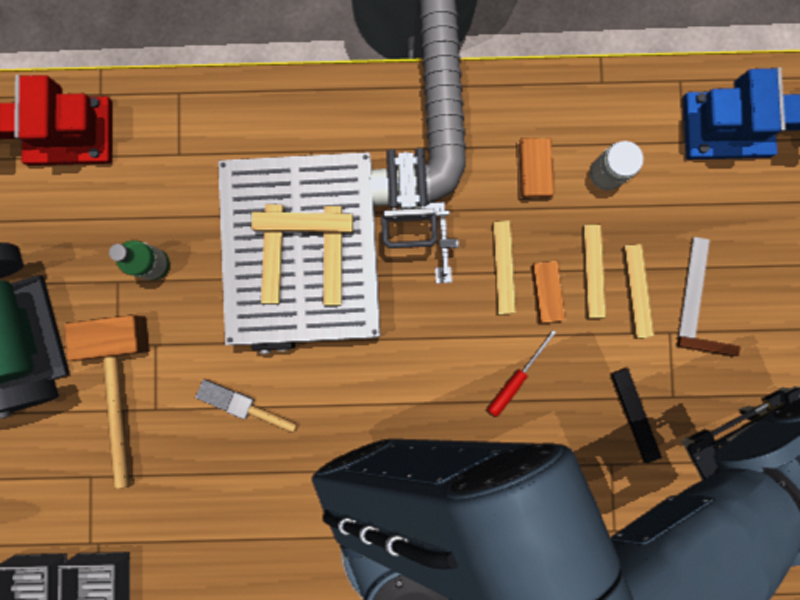

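View pics/side0b.png

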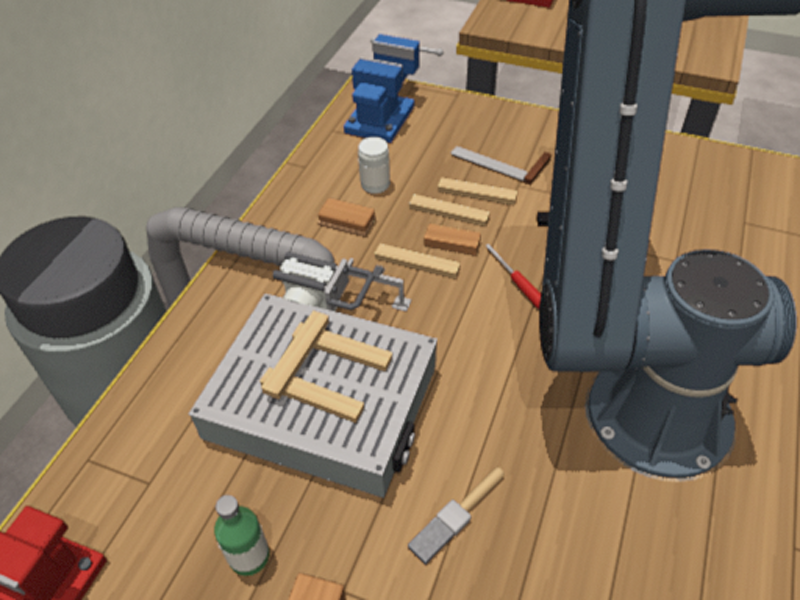

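The top view shows pale slats at (504,267), (594,271) and (638,291), which are the three loose ones. The orange, shorter, wider piece at (548,292) is the offcut, and the black bar at (637,413) is the look-alike. On the pile, the bases are at (272,255) and (333,255) and the cross slat at (302,221), so the open end faces the robot. The handle is at about (410,240) and the clip at about (450,243).

```bash
python3 - <<'E'
from h import *
im=cv2.imread('pics/top0.png'); hsv=cv2.cvtColor(im,cv2.COLOR_BGR2HSV)
for p in [(504,267),(594,271),(638,291),(272,265),(302,223),(548,292),(560,340)]:
    print(p,hsv[int(p[1]*.64),int(p[0]*.64)])
m=cv2.inRange(hsv,(16,70,165),(30,170,255))
m[:, :130]=0
cs,_=cv2.findContours(m,cv2.RETR_EXTERNAL,cv2.CHAIN_APPROX_NONE)
for c in cs:
    if cv2.contourArea(c)<150: continue
    r=cv2.minAreaRect(c); print(cv2.contourArea(c),r)
    b=cv2.boxPoints(r)
    for z in (.018,):
        P=np.array([ray('top',u+.0,v,z)[:2] for u,v in b]); e=[P[1]-P[0],P[2]-P[1]]
        l=max(e,key=np.linalg.norm); print(' c',P.mean(0).round(4),'size',[np.linalg.norm(x).round(3) for x in e],'ang',np.arctan2(l[1],l[0]).round(3))
vis=cv2.resize(im[110:200,120:320],(800,360),interpolation=cv2.INTER_CUBIC)
mm=cv2.resize(cv2.cvtColor(m,cv2.COLOR_GRAY2BGR)[110:230,120:450],(660,240),interpolation=cv2.INTER_NEAREST)
out=np.zeros((600,800,3),np.uint8);out[:360]=vis;out[360:,:660]=mm;cv2.imwrite('pics/c1.png',out)
E
```

```text
(504, 267) [ 24 110 225]
(594, 271) [ 23 111 225]
(638, 291) [ 23 114 224]
(272, 265) [ 21 116 225]
(302, 223) [ 23 111 225]
(548, 292) [ 13 177 194]
(560, 340) [ 15 156 188]
605.5 ((409.2325439453125, 186.29393005371094), (60.659141540527344, 11.294391632080078), 82.61395263671875)
 c [ 0.4774 -0.458 ] size [np.float64(0.034), np.float64(0.182)] ang -3.063
445.0 ((212.5, 172.0), (44.0, 11.0), 90.0)
 c [0.535 0.132] size [np.float64(0.033), np.float64(0.133)] ang 3.122
438.0 ((172.96006774902344, 170.9984130859375), (10.95124340057373, 44.44446563720703), 2.2906100749969482)
 c [0.5409 0.2511] size [np.float64(0.135), np.float64(0.033)] ang -0.052
587.0 ((380.59503173828125, 172.9954833984375), (58.55270004272461, 11.177809715270996), 87.27368927001953)
 c [ 0.5196 -0.3738] size [np.float64(0.034), np.float64(0.177)] ang -3.14
586.5 ((322.7568359375, 170.60894775390625), (59.446510314941406, 11.165714263916016), 86.42366790771484)
 c [ 0.5312 -0.2001] size [np.float64(0.034), np.float64(0.18)] ang -3.116
719.5 ((192.5529327392578, 138.95944213867188), (63.215450286865234, 15.39249324798584), 1.1934894323349)
 c [0.6368 0.1905] size [np.float64(0.047), np.float64(0.192)] ang -1.617
```

View pics/c1.png

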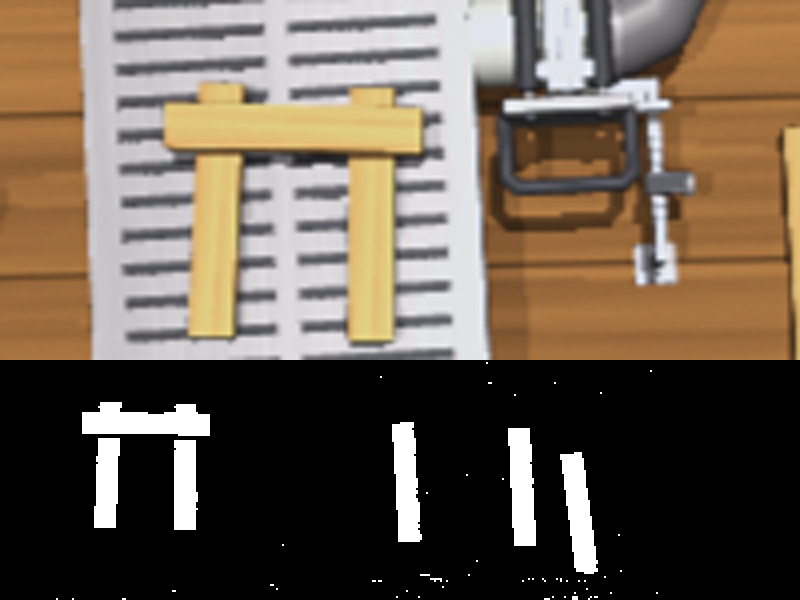

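The crop confirms that the three pale slats are separate, distinct from the wider orange offcut. The crop is ×4 with its origin at (120,110). In it the handle bar is at about (568,186), the pointer finger at about (665,103) at the plate's right end, and the clip (dark saddle) at about (670,182). Next I work out the pile and gate poses.

```bash
cat >> h.py <<'E'
def go(X,yaw=None):
    """print shift in tool axes from the present pose to world X (TCP) and the turn"""
    o=ctrl.get_obs(); p=o['tcp_pos']; y=o['eef_rot'][2]; d=np.array(X)-p
    print('t %.1f'%o['t'],'at',p.round(4),'yaw %.3f'%y,'w %.4f'%o['width'],'| tx %.4f ty %.4f tz %.4f'%(np.cos(y)*d[0]+np.sin(y)*d[1],np.sin(y)*d[0]-np.cos(y)*d[1],-d[2]),
      'roll %.3f'%(0 if yaw is None else y-yaw))
E
python3 - <<'E'
from h import *
im=cv2.imread('pics/top0.png'); hsv=cv2.cvtColor(im,cv2.COLOR_BGR2HSV)
m=cv2.inRange(hsv,(16,70,165),(30,170,255))
def line(r0,r1,c0,c1,z,tr=False):
    # centre line: fit to row (or column) middles of the mask
    P=[]
    for k in range(r0,r1) if not tr else range(c0,c1):
        s=np.where(m[k,c0:c1])[0]+c0 if not tr else np.where(m[r0:r1,k])[0]+r0
        q=(s.min()+s.max())/2
        P.append(ray('top',*( (q,k) if not tr else (k,q)),z))
    P=np.array(P); vx,vy,x,y=cv2.fitLine(P[:,:2].astype(np.float32),cv2.DIST_L2,0,.01,.01).ravel()
    return (x,y),np.arctan2(vy,vx)
for n,c0,c1 in(('base1',160,188),('base2',203,225)):
    (x,y),a=line(155,190,c0,c1,.108); 
    if abs(a)>1.57:a-=np.sign(a)*np.pi
    col=(c0+c1)//2
    rows=np.where(m[:,col-3:col+4].sum(1)>255*4)[0]; rows=rows[(rows>120)&(rows<200)]
    near=ray('top',col,rows.max()+.5,.108)[0]; far=ray('top',col,rows.min()-.5,.108)[0]
    for xc in ((near+far)/2,): print(n,'near',near,'far',far,'centre',xc,y+np.tan(a)*(xc-x),'ang',a)
print('cross',line(130,152,163,180,.126,True),line(133,148,166,220,.126,True))
cs=np.where(m[138:143,155:232].sum(0)>600)[0]+155; print('cross ends',[ray('top',u,141,.126)[1] for u in(cs.min()-.5,cs.max()+.5)])
f=lambda u,v:(120+u/4-.375,110+v/4-.375)
for n,u,v,z in(('bar',568,186,.096),('barL',500,160,.09),('barR',640,160,.09),('ptr',665,103,.1),('clip',670,182,.09),('clip80',670,182,.08)): print(n,ray('top',*f(u,v),z).round(4))
# grille corners (800-px picture)
for u,v in((220,162),(370,154),(379,338),(227,345)): print('box',ray('top',u*.64-.2,v*.64-.2,.09).round(3))
go([.477,-.458,.12],0.07)
E
```

```text
base1 near 0.4670484502427905 far 0.6451498522949457 centre 0.5560991512688681 0.2338058046037567 ang -0.056197878
base2 near 0.461497743303243 far 0.6394937601270093 centre 0.5504957517151261 0.1251894507417652 ang -0.012806908
cross ((np.float32(0.6119233), np.float32(0.23637718)), np.float32(1.5509353)) ((np.float32(0.61188084), np.float32(0.17668815)), np.float32(1.5341185))
cross ends [np.float64(0.26551921970917197), np.float64(0.08790789155121435)]
bar [ 0.5679 -0.0149  0.096 ]
barL [0.5887 0.033  0.09  ]
barR [ 0.5862 -0.0669  0.09  ]
ptr [ 0.625  -0.0851  0.1   ]
clip [ 0.5699 -0.0878  0.09  ]
clip80 [ 0.5713 -0.0887  0.08  ]
box [0.73  0.329 0.09 ]
box [0.738 0.053 0.09 ]
box [0.399 0.044 0.09 ]
box [0.394 0.319 0.09 ]
t 0.1 at [ 0.241  -0.494   0.2182] yaw 0.454 w 0.0931 | tx 0.2279 ty 0.0711 tz 0.0982 roll 0.384
```

Call:
drive_tool --pt "0.065 0.038 0.012 0.012 0" --pt "0.065 0.038 0.012 0.012 0" --pt "0.065 0.038 0.012 0.012 0" --pt "0.065 0.038 0.012 0.012 0" --pt "0.065 0.038 0.012 0.012 0" --pt "0.065 0.038 0.012 0.012 0" --pt "0.065 0 0 0.013 0.13" --pt "0.065 0 0 0.013 0.13" --pt "0.065 0 0 0 0.12" --pt "0.065 0 0 0 0" --newtons 20

```text
t: 1.1
tcp_pos: [0.4775, -0.4587, 0.1198]
eef_rot: [-3.14, 0.001, 0.072]
force: [-0.7, -0.9, -0.3]
width: 0.065
finger_force: 0.0
```

```bash
python3 - <<'E'
from h import *
go([.477,-.458,.004],.075)
c=ctrl.calibration('wrist'); im=save('wrist','w1.png')
hsv=cv2.cvtColor(im,cv2.COLOR_RGB2HSV); m=cv2.inRange(hsv,(16,70,150),(30,170,255))
for k in cv2.findContours(m,0,2)[0]:
    if cv2.contourArea(k)<1500: continue
    b=cv2.boxPoints(cv2.minAreaRect(k)); P=np.array([ray('wrist',u,v,.018,c)[:2] for u,v in b]); print(b.round().tolist(),P.mean(0),[np.linalg.norm(P[1]-P[0]),np.linalg.norm(P[2]-P[1])],P.round(3).tolist())
E
```

```text
t 1.1 at [ 0.4775 -0.4587  0.1198] yaw 0.072 w 0.0650 | tx -0.0004 ty -0.0008 tz 0.1158 roll -0.003
[[245.0, 330.0], [347.0, 330.0], [347.0, 364.0], [245.0, 364.0]] [ 0.29146704 -0.5173253 ] [np.float64(0.11719305658355256), np.float64(0.050498366460357456)] [[0.312, -0.456], [0.321, -0.573], [0.271, -0.581], [0.262, -0.459]]
[[354.0, 260.0], [374.0, 177.0], [523.0, 214.0], [503.0, 297.0]] [ 0.44130401 -0.64911065] [np.float64(0.09114690330280198), np.float64(0.15785640396980408)] [[0.411, -0.565], [0.502, -0.569], [0.475, -0.725], [0.377, -0.737]]
[[432.0, 200.0], [436.0, 130.0], [515.0, 135.0], [511.0, 205.0]] [ 0.51671389 -0.66164075] [np.float64(0.067866783810199), np.float64(0.07344691950222235)] [[0.483, -0.63], [0.55, -0.617], [0.551, -0.69], [0.484, -0.709]]
[[186.0, 270.0], [194.0, 92.0], [279.0, 96.0], [270.0, 274.0]] [ 0.4770601  -0.43365391] [np.float64(0.18016986712752922), np.float64(0.07452786895602187)] [[0.386, -0.389], [0.566, -0.396], [0.568, -0.471], [0.388, -0.479]]
[[-12.0, 44.0], [98.0, -57.0], [282.0, 144.0], [172.0, 245.0]] [ 0.5507903  -0.34935229] [np.float64(0.12463486757306798), np.float64(0.2112296036870866)] [[0.592, -0.223], [0.669, -0.322], [0.526, -0.478], [0.415, -0.375]]
[[313.0, 0.0], [511.0, 0.0], [511.0, 16.0], [313.0, 16.0]] [ 0.6436394  -0.57243838] [np.float64(0.15964021070790094), np.float64(0.011704517585956082)] [[0.643, -0.492], [0.655, -0.651], [0.644, -0.655], [0.632, -0.493]]
[[82.0, 25.0], [85.0, -13.0], [513.0, 22.0], [510.0, 61.0]] [ 0.62538015 -0.4837925 ] [np.float64(0.02849468917890061), np.float64(0.3487853308593017)] [[0.612, -0.303], [0.64, -0.309], [0.64, -0.658], [0.611, -0.665]]
```

View pics/w1.png

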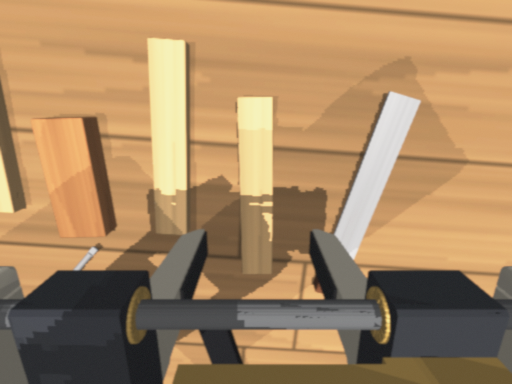

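The slat is centred between the fingers, with its corners at (238,97), (272,97), (272,273) and (243,273). I can descend.

Call:
drive_tool --pt "0.065 0 0 0.03 0" --pt "0.065 0 0 0.03 0" --pt "0.065 0 0 0.03 0" --pt "0.065 0 0 0.016 0" --pt "0.065 0 0 0.01 0" --pt "0.03 0 0 0 0" --pt "0.02 0 0 0 0" --pt "0.02 0 0 0 0" --pt "0.02 0 0 0 0" --pt "0.02 0 0 -0.02 0" --pt "0.02 0 0 -0.04 0" --pt "0.02 0 0 -0.05 0" --newtons 20

```text
t: 2.35
tcp_pos: [0.4769, -0.4583, 0.1147]
eef_rot: [-3.139, 0.002, 0.074]
force: [0.9, -1.4, 0.2]
width: 0.0312
finger_force: 20.0
```

```bash
python3 - <<'E'
from h import *
go([.499,.182,.16],1.53)
E
```

```text
t 2.4 at [ 0.4769 -0.4583  0.1147] yaw 0.074 w 0.0312 | tx 0.0694 ty -0.6369 tz -0.0453 roll -1.456
```

Call:
drive_tool --pt "0.02 0.005 -0.03 -0.03 0" --pt "0.02 0.005 -0.046 -0.015 0" --pt "0.02 0.005 -0.046 -0.015 0" --pt "0.02 0.005 -0.046 -0.015 0" --pt "0.02 0.005 -0.048 0 0" --pt "0.02 0.005 -0.048 0 0" --pt "0.02 0.005 -0.048 0 0" --pt "0.02 0.005 -0.048 0 0" --pt "0.02 0.005 -0.048 0 0" --pt "0.02 0.005 -0.048 0 0" --pt "0.02 0.005 -0.048 0 0" --pt "0.02 0.005 -0.048 0 0"

```text
t: 3.55
tcp_pos: [0.4965, 0.0978, 0.1903]
eef_rot: [-3.142, -0.001, 0.074]
force: [1.4, -0.1, -1.2]
width: 0.0311
finger_force: 20.0
```

Call:
drive_tool --pt "0.02 0.009 -0.042 0 0" --pt "0.02 0 -0.042 0 0" --pt "0.02 0 0 0 -0.145" --pt "0.02 0 0 0 -0.145" --pt "0.02 0 0 0 -0.145" --pt "0.02 0 0 0 -0.145" --pt "0.02 0 0 0 -0.145" --pt "0.02 0 0 0 -0.145" --pt "0.02 0 0 0 -0.145" --pt "0.02 0 0 0 -0.145" --pt "0.02 0 0 0 -0.145" --pt "0.02 0 0 0 -0.145"

```text
t: 4.75
tcp_pos: [0.4995, 0.1803, 0.1902]
eef_rot: [3.141, -0.0, 1.53]
force: [0.1, -1.0, -0.8]
width: 0.0313
finger_force: 20.0
```

```bash
python3 - <<'E'
from h import *
go([.499,.182,.113],1.53)
E
```

```text
t 4.8 at [0.4995 0.1803 0.1902] yaw 1.530 w 0.0313 | tx 0.0017 ty -0.0006 tz 0.0772 roll -0.000
```

Call:
drive_tool --pt "0.02 0.002 0 0.03 0" --pt "0.02 0 0 0.025 0" --pt "0.02 0 0 0.013 0" --pt "0.02 0 0 0.005 0" --pt "0.02 0 0 0.003 0" --pt "0.02 0 0 0.0015 0" --pt "0.02 0 0 0 0"

```text
t: 5.45
tcp_pos: [0.4986, 0.1826, 0.1143]
eef_rot: [-3.14, -0.0, 1.524]
force: [-14.5, -1.6, 24.6]
width: 0.0315
finger_force: 20.0
```

It touched down a little early, so I release gently.

Call:
drive_tool --pt "0.02 0 0 -0.001 0" --pt "0.04 0 0 0 0" --pt "0.05 0 0 0 0" --pt "0.055 0 0 0 0" --pt "0.055 0 0 -0.02 0" --pt "0.055 0 0 -0.03 0" --pt "0.055 0 0 -0.03 0" --pt "0.055 0 0 -0.01 0"

```text
t: 6.25
tcp_pos: [0.5007, 0.1825, 0.2057]
eef_rot: [3.138, -0.001, 1.524]
force: [0.9, 0.1, -1.2]
width: 0.0548
finger_force: 0.0
```

```bash
python3 - <<'E'
from h import *
go([.52,-.374,.19],0.01)
a=save('side','s2.png'); c=cv2.resize(a[150:290,110:300,::-1],(800,590),interpolation=cv2.INTER_CUBIC); cv2.imwrite('pics/s2c.png',c)
E
```

```text
t 6.2 at [0.5007 0.1825 0.2057] yaw 1.524 w 0.0548 | tx -0.5550 ty 0.0454 tz 0.0157 roll 1.514
```

View pics/s2c.png

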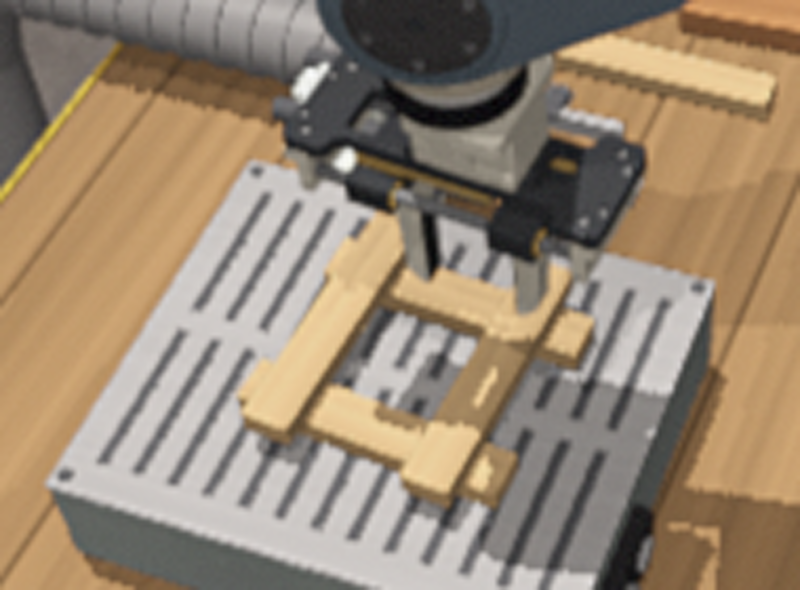

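The second-layer slat lies flat across the open end, with its ends at about (440,480) and (560,280) in the crop. Next is the middle loose slat.

Call:
drive_tool --pt "0.065 -0.046 0.004 0 0" --pt "0.065 -0.046 0.004 0 0" --pt "0.065 -0.046 0.004 0 0" --pt "0.065 -0.046 0.004 0 0" --pt "0.065 -0.046 0.004 0 0" --pt "0.065 -0.046 0.004 0 0" --pt "0.065 -0.046 0.004 0 0" --pt "0.065 -0.046 0.004 0 0" --pt "0.065 -0.046 0.004 0 0" --pt "0.065 -0.046 0.004 0 0" --pt "0.065 -0.046 0.003 0 0" --pt "0.065 -0.046 0.003 0 0"

```text
t: 7.5
tcp_pos: [0.519, -0.373, 0.2013]
eef_rot: [-3.14, -0.001, 1.524]
force: [0.6, 0.1, 0.4]
width: 0.0646
finger_force: 0.0
```

Call:
drive_tool --pt "0.065 0 0 0.008 0.14" --pt "0.065 0 0 0.008 0.14" --pt "0.065 0 0 0.008 0.14" --pt "0.065 0 0 0.008 0.14" --pt "0.065 0 0 0.008 0.14" --pt "0.065 0 0 0.008 0.14" --pt "0.065 0 0 0.008 0.14" --pt "0.065 0 0 0.008 0.14" --pt "0.065 0 0 0.008 0.14" --pt "0.065 0 0 0.008 0.14" --pt "0.065 0 0 0 0.1" --pt "0.065 0 0 0 0"

```text
t: 8.7
tcp_pos: [0.519, -0.3708, 0.1212]
eef_rot: [-3.14, 0.002, 0.022]
force: [-0.5, 0.5, -0.7]
width: 0.065
finger_force: 0.0
```

```bash
cat >> h.py <<'E'
def slat(x,y,z=.018):
    "slat near (x,y) in the wrist picture: centroid row middles -> centre line point and yaw"
    c=ctrl.calibration('wrist'); im=ctrl.grab_frame('wrist')
    hsv=cv2.cvtColor(im,cv2.COLOR_RGB2HSV); m=cv2.inRange(hsv,(20,60,100),(34,190,255))
    L=[]
    for dx in np.linspace(-.02,.075,25):
        u,v=proj('wrist',[x+dx,y,z],c); u0,v0=int(round(u)),int(round(v))
        if not(0<=v0<384): continue
        s=[k for k in range(max(0,u0-38),min(511,u0+38)) if m[v0,k]]
        if len(s)<15: continue
        L.append((ray('wrist',s[0]-.5,v0,z,c),ray('wrist',s[-1]+.5,v0,z,c)))
    L=np.array(L); M=L.mean(1); k=np.polyfit(M[:,0],M[:,1],1)
    print('n',len(L),'width',np.linalg.norm(L[:,0]-L[:,1],axis=1).round(3)[::4],'y at x: %.4f'%np.polyval(k,x),'slope %.3f'%k[0]); return im
E
python3 - <<'E'
from h import *
go([.5196,-.3738,.004],0.0); slat(.5196,-.3738)
E
```

```text
t 8.7 at [ 0.519  -0.3708  0.1212] yaw 0.022 w 0.0650 | tx 0.0005 ty 0.0030 tz 0.1172 roll 0.022
n 21 width [0.022 0.029 0.03  0.03  0.03  0.031] y at x: -0.3735 slope 0.012
```

Call:
drive_tool --pt "0.065 0 0.003 0.03 0.01" --pt "0.065 0 0 0.03 0" --pt "0.065 0 0 0.03 0" --pt "0.065 0 0 0.017 0" --pt "0.065 0 0 0.01 0" --pt "0.03 0 0 0 0" --pt "0.02 0 0 0 0" --pt "0.02 0 0 0 0" --pt "0.02 0 0 0 0" --pt "0.02 0 0 -0.02 0" --pt "0.02 0 0 -0.04 0" --pt "0.02 0 0 -0.05 0"

```text
t: 9.95
tcp_pos: [0.5189, -0.3737, 0.1165]
eef_rot: [-3.14, 0.002, 0.014]
force: [1.1, -0.4, 0.7]
width: 0.0204
finger_force: 0.0
```

```bash
python3 - <<'E'
from h import *
go([.556,.234,.20],-.056)
E
```

```text
t 9.9 at [ 0.5189 -0.3737  0.1165] yaw 0.014 w 0.0204 | tx 0.0455 ty -0.6071 tz -0.0835 roll 0.070
```

The grip missed, so I look again.

```bash
python3 - <<'E'
from h import *
save('wrist','w3.png')
im=ctrl.grab_frame('top'); cv2.imwrite('pics/t3.png',im[:,:,::-1])
a=cv2.imread('pics/w3.png'); b=cv2.resize(im[100:240,290:450,::-1],(438,384),interpolation=cv2.INTER_CUBIC)
cv2.imwrite('pics/c3.png',cv2.resize(np.hstack([a,b]),(800,324)))
E
```

```text
(no output)
```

View pics/c3.png

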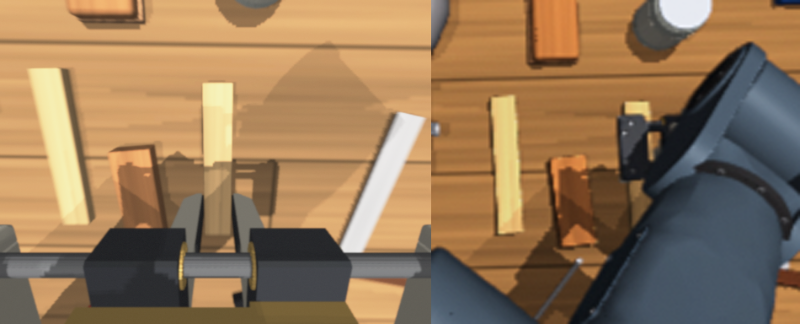

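The slat still lies in place, centred at about (218,160) in the left half, and the fingers closed above it. I descend again, slightly lower, and check the grip before lifting.

Call:
drive_tool --pt "0.06 0 0 0 0" --pt "0.06 0 0 0 0" --pt "0.06 0 0 0.03 0" --pt "0.06 0 0 0.03 0" --pt "0.06 0 0 0.03 0" --pt "0.06 0 0 0.015 0" --pt "0.06 0 0 0.007 0" --pt "0.04 0 0 0 0" --pt "0.03 0 0 0 0" --pt "0.02 0 0 0 0" --pt "0.02 0 0 0 0" --pt "0.02 0 0 0 0" --newtons 25

```text
t: 11.25
tcp_pos: [0.5201, -0.3746, 0.0051]
eef_rot: [3.141, -0.001, 0.014]
force: [-0.5, 0.4, 5.9]
width: 0.0317
finger_force: 25.0
```

Call:
drive_tool --pt "0.02 0 0 0 0" --pt "0.02 0 0 -0.02 0" --pt "0.02 0 0 -0.04 0" --pt "0.02 0 0 -0.05 0" --pt "0.02 0.003 -0.03 -0.03 0" --pt "0.02 0.003 -0.045 -0.015 0.01" --pt "0.02 0.003 -0.045 -0.015 0.01" --pt "0.02 0.003 -0.045 -0.015 0.01" --pt "0.02 0.003 -0.048 -0.01 0.01" --pt "0.02 0.003 -0.048 0 0.01" --pt "0.02 0.003 -0.048 0 0.01" --pt "0.02 0.003 -0.048 0 0.01"

```text
t: 12.45
tcp_pos: [0.5486, -0.0158, 0.1995]
eef_rot: [3.142, -0.001, -0.057]
force: [0.3, -0.3, -0.5]
width: 0.0317
finger_force: 25.0
```

```bash
python3 - <<'E'
from h import *
go([.556,.234,.20],-.056)
E
```

```text
t 12.4 at [ 0.5486 -0.0158  0.1995] yaw -0.057 w 0.0317 | tx -0.0068 ty -0.2498 tz -0.0005 roll -0.001
```

Call:
drive_tool --pt "0.02 -0.001 -0.045 0 0" --pt "0.02 -0.001 -0.045 0 0" --pt "0.02 -0.001 -0.045 0 0" --pt "0.02 -0.001 -0.045 0 0" --pt "0.02 -0.001 -0.045 0 0" --pt "0.02 -0.001 -0.025 0 0" --pt "0.02 0 0 0.02 0" --pt "0.02 0 0 0.025 0" --pt "0.02 0 0 0.015 0" --pt "0.02 0 0 0.004 0" --pt "0.02 0 0 0.002 0" --pt "0.02 0 0 0 0"

```text
t: 13.65
tcp_pos: [0.5573, 0.2322, 0.1339]
eef_rot: [-3.141, -0.001, -0.056]
force: [0.5, -0.3, -0.5]
width: 0.0315
finger_force: 25.0
```

Call:
drive_tool --pt "0.02 -0.001 -0.001 0.0015 0" --pt "0.02 0 0 0.001 0" --pt "0.02 0 0 0 0"

```text
t: 13.95
tcp_pos: [0.5561, 0.2334, 0.1311]
eef_rot: [-3.141, -0.001, -0.056]
force: [0.0, -0.2, 0.2]
width: 0.0319
finger_force: 25.0
```

Call:
drive_tool --pt "0.02 0 0 0.001 0" --pt "0.02 0 0 0 0"

```text
t: 14.15
tcp_pos: [0.5561, 0.2335, 0.1311]
eef_rot: [-3.141, -0.001, -0.056]
force: [-4.2, -1.1, 11.0]
width: 0.0317
finger_force: 25.0
```

Contact made, so I release. I open only to 50 mm, lift, and head for the last slat.

Call:
drive_tool --pt "0.035 0 0 -0.0005 0" --pt "0.045 0 0 0 0" --pt "0.055 0 0 0 0" --pt "0.055 0 0 0 0" --pt "0.055 0 0 -0.02 0" --pt "0.055 0 0 -0.03 0" --pt "0.055 0 0 -0.03 0"

```text
t: 14.85
tcp_pos: [0.5556, 0.2332, 0.2107]
eef_rot: [3.141, 0.001, -0.056]
force: [1.0, -1.0, 0.6]
width: 0.0551
finger_force: 0.0
```

```bash
python3 - <<'E'
from h import *
go([.5312,-.2001,.12],0.025)
E
```

```text
t 14.8 at [0.5556 0.2332 0.2107] yaw -0.056 w 0.0551 | tx -0.0000 ty 0.4340 tz 0.0907 roll -0.081
```

Call:
drive_tool --pt "0.055 0 0.048 0 0" --pt "0.055 0 0.048 0 0" --pt "0.055 0 0.048 0 0" --pt "0.055 0 0.048 0 0" --pt "0.055 0 0.048 0 0" --pt "0.055 0 0.048 0 0" --pt "0.055 0 0.048 0 0" --pt "0.06 0 0.048 0 0" --pt "0.06 0 0.048 0 0" --pt "0.06 0 0.002 0.045 -0.08" --pt "0.06 0 0 0.045 0" --pt "0.06 0 0 0 0"

```text
t: 16.05
tcp_pos: [0.5284, -0.1991, 0.1152]
eef_rot: [-3.137, 0.008, 0.023]
force: [-0.4, -0.1, 0.6]
width: 0.06
finger_force: 0.0
```

```bash
python3 - <<'E'
from h import *
go([.5312,-.2001,.004],0.025); slat(.5312,-.2001)
E
```

```text
t 16.1 at [ 0.5284 -0.1991  0.1152] yaw 0.023 w 0.0600 | tx 0.0027 ty 0.0011 tz 0.1112 roll -0.002
n 22 width [0.019 0.03  0.031 0.03  0.031 0.033] y at x: -0.2005 slope 0.049
```

Call:
drive_tool --pt "0.06 0.002 0.001 0.03 -0.01" --pt "0.06 0 0 0.03 0" --pt "0.06 0 0 0.03 0" --pt "0.06 0 0 0.015 0" --pt "0.06 0 0 0.005 0" --pt "0.06 0 0 0 0" --pt "0.06 0 0 0 0"

```text
t: 16.8
tcp_pos: [0.5346, -0.2013, 0.0118]
eef_rot: [3.141, -0.002, 0.034]
force: [0.1, 0.3, -0.2]
width: 0.0599
finger_force: 0.0
```

Call:
drive_tool --pt "0.06 -0.003 -0.001 0.008 0" --pt "0.05 0 0 0 0" --pt "0.035 0 0 0 0" --pt "0.02 0 0 0 0" --pt "0.02 0 0 0 0" --pt "0.02 0 0 0 0" --pt "0.02 0 0 0 0"

```text
t: 17.5
tcp_pos: [0.5306, -0.2001, 0.0023]
eef_rot: [3.142, -0.0, 0.034]
force: [-1.1, 0.8, 1.9]
width: 0.0318
finger_force: 25.0
```

Call:
drive_tool --pt "0.02 0 0 -0.02 0" --pt "0.02 0 0 -0.05 0.02" --pt "0.02 0 0 -0.05 0.02" --pt "0.02 0 0 -0.05 0.02" --pt "0.02 0.003 -0.04 -0.03 0" --pt "0.02 0.003 -0.048 0 0" --pt "0.02 0.003 -0.048 0 0" --pt "0.02 0.003 -0.048 0 0" --pt "0.02 0.003 -0.048 0 0" --pt "0.02 0.003 -0.048 0 0" --pt "0.02 0 -0.03 0 0" --pt "0.02 0 0 0 0"

```text
t: 18.7
tcp_pos: [0.5562, 0.1126, 0.2019]
eef_rot: [-3.141, 0.0, -0.022]
force: [0.2, -0.7, -1.2]
width: 0.032
finger_force: 25.0
```

```bash
python3 - <<'E'
from h import *
go([.5505,.125,.132],-.03)
E
```

```text
t 18.7 at [0.5562 0.1126 0.2019] yaw -0.022 w 0.0320 | tx -0.0060 ty -0.0123 tz 0.0699 roll 0.008
```

Call:
drive_tool --pt "0.02 -0.006 -0.012 0.01 0.01" --pt "0.02 0 0 0.03 0" --pt "0.02 0 0 0.02 0" --pt "0.02 0 0 0.007 0" --pt "0.02 0 0 0.003 0" --pt "0.02 0 0 0 0" --pt "0.02 0 0 0 0"

```text
t: 19.4
tcp_pos: [0.5515, 0.1213, 0.1331]
eef_rot: [-3.141, -0.002, -0.036]
force: [0.2, 0.2, -0.4]
width: 0.0317
finger_force: 25.0
```

Call:
drive_tool --pt "0.02 0 -0.003 0.002 0" --pt "0.02 0 0 0.0015 0" --pt "0.02 0 0 0.001 0" --pt "0.02 0 0 0 0"

```text
t: 19.8
tcp_pos: [0.5512, 0.1247, 0.1283]
eef_rot: [-3.141, -0.001, -0.036]
force: [-2.4, 1.4, 5.3]
width: 0.0314
finger_force: 25.0
```

Call:
drive_tool --pt "0.035 0 0 0 0" --pt "0.045 0 0 0 0" --pt "0.05 0 0 0 0" --pt "0.05 0 0 0 0" --pt "0.05 0 0 -0.02 0" --pt "0.05 0 0 -0.03 0" --pt "0.05 0 0 -0.04 0" --pt "0.05 -0.04 0 -0.02 0" --pt "0.05 -0.045 0.02 0 0" --pt "0.05 -0.045 0.02 0 0" --pt "0.05 -0.045 0.02 0 0" --pt "0.05 0 0 0 0"

```text
t: 21.0
tcp_pos: [0.3694, 0.0697, 0.2372]
eef_rot: [3.141, 0.002, -0.037]
force: [0.3, 0.3, -0.4]
width: 0.0499
finger_force: 0.0
```

```bash
python3 - <<'E'
from h import *
go([.568,-.015,.2],1.6)
im=ctrl.grab_frame('top'); cv2.imwrite('pics/t4.png',im[:,:,::-1])
s=ctrl.grab_frame('side')
a=cv2.resize(im[115:205,140:310,::-1],(560,296),interpolation=cv2.INTER_CUBIC)
b=cv2.resize(s[150:290,120:300,::-1],(380,296),interpolation=cv2.INTER_CUBIC)
g=cv2.resize(im[125:175,235:305,::-1],(420,300),interpolation=cv2.INTER_CUBIC)
o=np.zeros((600,800,3),np.uint8);o[:296,:560]=a;o[300:,:420]=g;o[300:596,420:]=b;cv2.imwrite('pics/c4.png',o)
E
```

```text
t 21.0 at [0.3694 0.0697 0.2372] yaw -0.037 w 0.0499 | tx 0.2016 ty 0.0774 tz 0.0372 roll -1.637
```

View pics/c4.png

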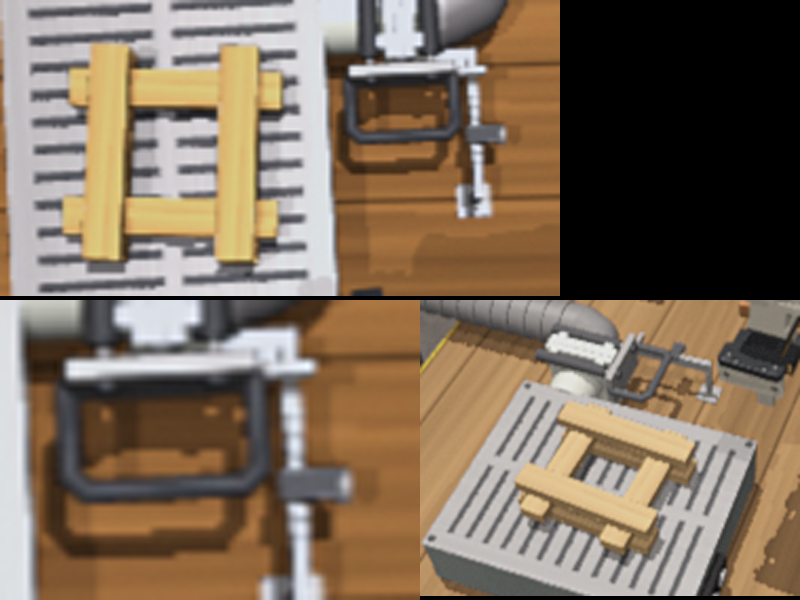

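The pile is complete: the top slats span both cross slats, lying straight above the bases. In the lower-left crop the bar is at about (165,488), the pointer finger at (305,367) and the clip centre at (314,485). Next I turn the gripper for the handle.

Call:
drive_tool --pt "0.044 0 0 0 -0.149" --pt "0.044 0 0 0 -0.149" --pt "0.044 0 0 0 -0.149" --pt "0.044 0 0 0 -0.149" --pt "0.044 0 0 0 -0.149" --pt "0.044 0 0 0 -0.149" --pt "0.044 0 0 0 -0.149" --pt "0.044 0 0 0 -0.149" --pt "0.044 0 0 0 -0.149" --pt "0.044 0 0 0 -0.149" --pt "0.044 0 0 0 -0.147" --pt "0.044 0 0 0 0"

```text
t: 22.3
tcp_pos: [0.3752, 0.0711, 0.2376]
eef_rot: [3.141, -0.0, 1.603]
force: [-0.0, 0.1, -0.0]
width: 0.0443
finger_force: 0.0
```

```bash
python3 - <<'E'
from h import *
go([.5687,-.0165,.2],1.6)
g=lambda u,v:(235+u/6-.4,125+(v-300)/6-.4)
a=[ray('top',*g(u,v),.095) for u,v in((302,367),(302,485))]; print(a,a[0]-a[1])
E
```

```text
t 22.3 at [0.3752 0.0711 0.2376] yaw 1.603 w 0.0443 | tx -0.0939 ty 0.1906 tz 0.0376 roll 0.003
[array([ 0.62485607, -0.08282568,  0.095     ]), array([ 0.56841536, -0.081131  ,  0.095     ])] [ 0.05644071 -0.00169468  0.        ]
```

Call:
drive_tool --pt "0.044 -0.019 0.038 0.007 0" --pt "0.044 -0.019 0.038 0.007 0" --pt "0.044 -0.019 0.038 0.007 0" --pt "0.044 -0.019 0.038 0.007 0" --pt "0.044 -0.018 0.038 0.007 0" --pt "0.044 0 0 0.03 0" --pt "0.044 0 0 0.02 0" --pt "0.044 0 0 0 0" --pt "0.044 0 0 0 0"

```text
t: 23.2
tcp_pos: [0.5673, -0.0173, 0.1528]
eef_rot: [-3.142, -0.0, 1.598]
force: [-0.4, -0.4, 0.7]
width: 0.044
finger_force: 0.0
```

```bash
python3 - <<'E'
from h import *
go([.5687,-.0165,.073],1.6)
save('wrist','w5.png')
E
```

```text
t 23.2 at [ 0.5673 -0.0173  0.1528] yaw 1.598 w 0.0440 | tx 0.0007 ty 0.0014 tz 0.0798 roll -0.002
```

View pics/w5.png

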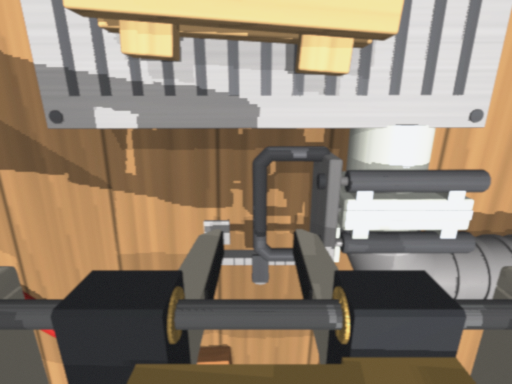

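```bash
python3 - <<'E'
from h import *
for u,v in((260,160),(260,200),(260,245)): print(ray('wrist',u,v,.092))
print(proj('wrist',[.5687,-.0165,.09]))
E
```

```text
[0.56730745 0.02339272 0.092     ]
[ 0.56834369 -0.01041947  0.092     ]
[ 0.56962406 -0.05219794  0.092     ]
[260.18112074 206.0416755 ]
```

The wrist view shows the bar upright at column 260, from row 155 to 250, midway between the fingers. That puts it at x of about 0.568 and y of about -0.015, as planned. I descend and grip.

Call:
drive_tool --pt "0.044 0.001 0.001 0.03 0" --pt "0.044 0 0 0.03 0" --pt "0.044 0 0 0.018 0" --pt "0.044 0 0 0 0" --pt "0.03 0 0 0 0" --pt "0.015 0 0 0 0" --pt "0.005 0 0 0 0" --pt "0.005 0 0 0 0" --pt "0.005 0 0 0 0" --newtons 50

```text
t: 24.15
tcp_pos: [0.5683, -0.0164, 0.0752]
eef_rot: [3.14, 0.0, 1.601]
force: [-0.3, 1.4, 1.6]
width: 0.0107
finger_force: 50.0
```

Call:
drive_tool --pt "0.005 0 -0.008 0 0" --pt "0.005 0 -0.008 0 0" --pt "0.005 0 -0.008 0 0" --pt "0.005 0 -0.008 0 0" --pt "0.005 0 -0.008 0 0" --pt "0.005 0 -0.008 0 0" --pt "0.005 0 -0.007 0 0" --pt "0.005 0 0 0 0" --pt "0.005 0 0 0 0"

```text
t: 25.05
tcp_pos: [0.5149, -0.0181, 0.0753]
eef_rot: [3.136, 0.0, 1.601]
force: [10.7, 1.7, -5.6]
width: 0.011
finger_force: 50.0
```

```bash
python3 - <<'E'
from h import *
go([.5687,-.0165,.073],1.6)
w=ctrl.grab_frame('wrist');im=ctrl.grab_frame('top'); s=ctrl.grab_frame('side')
cv2.imwrite('pics/w6.png',w[:,:,::-1]);cv2.imwrite('pics/t6.png',im[:,:,::-1]);cv2.imwrite('pics/s6.png',s[:,:,::-1])
R=lambda x,w,h:cv2.resize(x[:,:,::-1],(w,h),interpolation=cv2.INTER_CUBIC)
a=R(im[125:175,235:305],400,290); b=R(s[150:210,190:280],400,290); c=R(w[200:300,180:360],400,290)
x,y=proj('side',[.5687,-.085,.09]); print(x,y)
o=np.zeros((600,800,3),np.uint8);o[:290,:400]=a;o[:290,400:]=b;o[300:590,:400]=c;o[300:590,400:]=R(w,400,290);cv2.imwrite('pics/c6.png',o)
E
```

```text
t 25.1 at [ 0.5149 -0.0181  0.0753] yaw 1.601 w 0.0110 | tx -0.0000 ty 0.0538 tz 0.0023 roll 0.001
241.67018052488805 169.62817486212336
```

View pics/c6.png

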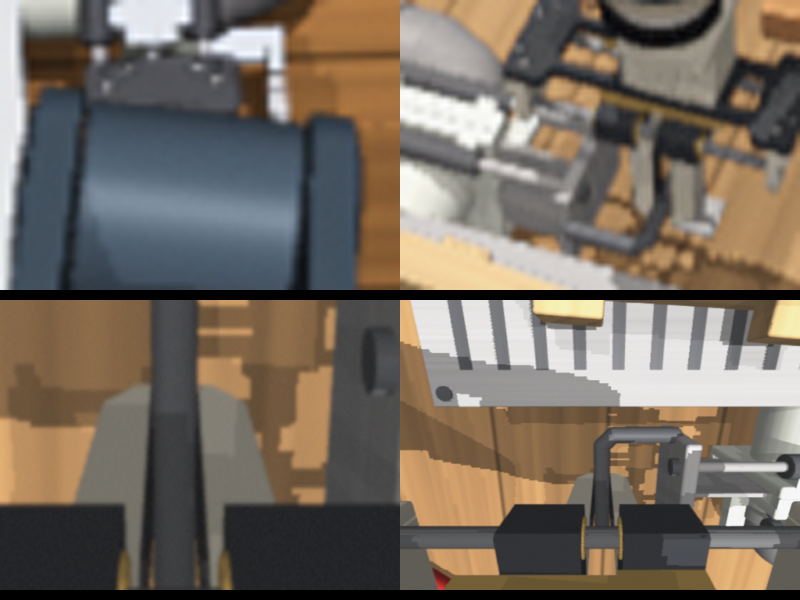

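The force of 10.7 N matches a gate pulled out about 53 mm. The arm hides the clip, so I check the needed travel from earlier pictures in one last composite view.

```bash
python3 - <<'E'
from h import *
t=cv2.imread('pics/t4.png')[128:168,265:305]; s=cv2.imread('pics/side0.png')[160:200,215:275]
w=cv2.imread('pics/w5.png')[190:290,190:350]
o=np.zeros((600,800,3),np.uint8);o[:400,:400]=cv2.resize(t,(400,400),interpolation=cv2.INTER_CUBIC)
o[:267,400:]=cv2.resize(s,(400,267),interpolation=cv2.INTER_CUBIC)
o[270:520,400:]=cv2.resize(w,(400,250),interpolation=cv2.INTER_CUBIC)
cv2.imwrite('pics/c7.png',o)
E
```

```text
(no output)
```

View pics/c7.png

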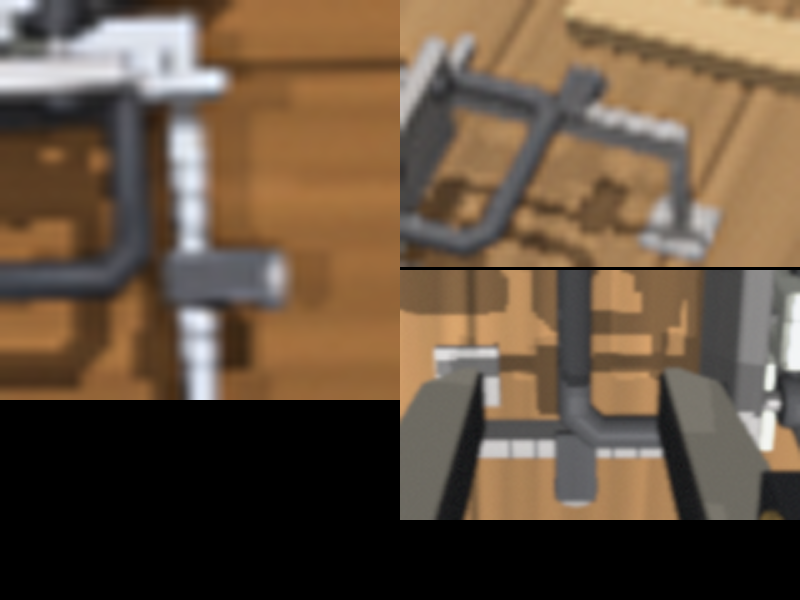

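In the top crop the pointer is centred at row 82 and the clip at row 278, which gives 55–56 mm of travel. The wrist crop puts the clip centre at x of about 0.570, which agrees. I move out 2 mm more.

Call:
drive_tool --pt "0.005 0 -0.002 0 0" --pt "0.005 0 0 0 0" --pt "0.005 0 0 0 0" --pt "0.005 0 0 0 0" --pt "0.005 0 0 0 0"

```text
t: 25.7
tcp_pos: [0.5131, -0.0181, 0.0753]
eef_rot: [3.136, 0.0, 1.601]
force: [11.6, 2.1, -5.3]
width: 0.0103
finger_force: 50.0
```

```bash
python3 -c "
from station import ctrl
print(ctrl.job_done()); print(ctrl.get_obs()['tcp_pos'])"
```

```text
the job is handed in; nothing more can be done
None
the job is handed in; nothing more can be done
```

The pile is finished and I handed the job in with the fingers holding the gate about 55 mm out, which I measured from camera pictures as level with the clip; the arm hid the clip at the end, so I couldn't see the alignment directly, and no verdict came back.

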